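Free the jammed cycler tray with the release rod

ROBOT

A 6-joint arm with a two-finger parallel gripper is mounted at the origin on the work surface. World frame = base frame: x ahead of the robot, y to its left, z up, the work surface at z = 0. Lengths are in m, angles in rad, forces in N, time in s.
With the tool pointing down it reaches from about 0.375 to 0.975 m from the base axis. Payload 3.8 kg.
Tool frame: the origin (TCP) lies at the very end of the fingers, on their centre line; the grasp point (between the pads) lies 19 mm behind it; z points along the fingers, y is the line along which they close (so a half turn about z gives the same grasp; the last joint's range is limited). The gripper opens to 85 mm and grips with 20 to 120 N. Pads are 22 mm wide; open, the fingers measure 114 mm over their backs; the gripper's body (76 mm by 85 mm) begins 54 mm behind the grasp point. The pads swing forward as they close: fully open they stand 13 mm farther back than shut.
Start: joints at [-1.362, 0.264, 1.604, -0, 1.274, -0.037], TCP at [0.164, -0.655, 0.231] pointing down, gripper open.
Joint ranges: [-2.63, 2.63], [-0.94, 2.18], [0.31, 2.57], [-1.31, 4.45], [0, 2.66], [-2.55, 2.55]. Speed limits (rad/s): [2.57, 2.57, 3.14, 3.14, 3.14, 3.14].

INTERFACE

Orientations are given as a unit quaternion [w, x, y, z].
In Python, from bench import ctrl gives the robot as it stands.
- The arm moves only by the tool steer_hand, called by a JSON object that holds its "api" and its "payload". Schema: {"type":"object","properties":{"deltas":{"type":"array","items":{"type":"number"},"minItems":5,"maxItems":25},"squeeze":{"type":"number"},"only":{"type":"string"},"quiet":{"type":"boolean"},"lines":{"type":"string"}},"required":["deltas"],"additionalProperties":false}. deltas is one flat list of numbers that holds 1 to 5 rows one after another, with no inner brackets; each row has 5 numbers: dx, dy, dz in m, then a turn about the tool's z in rad, then the finger opening in m; each row is the pose to reach, as a shift and turn from the pose commanded when the call began, along the tool's axes at that moment; what a row does not reach only later rows make up. A row lasts 1/8 s, in which the tool goes at most 0.0625 m and 0.188 rad, less where a joint would pass 70% of its speed; a pose out of reach is approached as far as the arm can. The fingers move at their own pace and stop on an object; squeeze is the grip in N (left out, the last holds). Time passes only in rows, so rows that do not move let the fingers close. The tool returns the time, the measured TCP pose, the force, the opening and the grip force at its end. only (a regular expression) keeps the lines of the reply that match it, lines (a string "A,B") keeps lines A to B, and quiet returns only ok. Input that does not fit is refused with a message, and nothing moves.
- ctrl.read_state(): the state, without advancing time (a new reading comes with each control period).
- ctrl.capture(name): name is "side" or "top" or "wrist"; returns the picture (384x512x3 uint8, blue, green, red); there is no depth.
- ctrl.calibration(name): a dict with "fovy" (degrees; the focal length in pixels is half the picture's height over the tangent of half this angle, whatever the lens; pixels are square), "cx", "cy" (the principal point, pixels), "extrinsics" (4x4, takes a point from camera to world coordinates). Camera axes: x right, y up, looking along -z (the intrinsics and any distortion apply to the point x, -y, -z); pixel columns grow to the right and rows downward; lengths in m; the calibration is good to about 2 mm. The wrist camera is an equidistant fisheye: a pixel r from the principal point sees the ray r / f radians off the axis. A picture is of the moment at which its call begins: read the wrist's pose just before it. calibration takes no time and is no camera call; for the wrist camera it gives the pose at the moment of the call.
- ctrl.hand_in(): hands the job in; it is judged then, once.
The state is a dict: "clock": time; "joint_positions": joint angles; "qvel": joint speeds; "joint_efforts": joint torques, N m; "eef_pos": TCP position; "ee_rot": TCP orientation; "force": force on the tool from outside, world axes, zero at the start; "torque": the same for the moment, N m; "opening": finger opening in m; "finger_force": force on a finger pad.
Only numpy, scipy, OpenCV 4.12 (cv2) and the standard library are available. Lean on these libraries where they do the work, as an engineer would, in place of code of your own. Each camera call takes 0.05 s, during which the arm holds its last target. There are 200 camera calls.

TASK

The bench cycler has lost power with its sample tray locked in. With the release rod from the blue mat, feel through the three access holes in the cycler's front for the one that hides the springy release latch, and push that latch in until the tray springs out; where the rod meets something solid it is the wrong hole, so ease off and do not force it. Then take the rod out, lay it back down on the blue mat without dropping it, leave the tray out and leave the other things on the bench where they stand.

Things in the scene. Friction and masses are not known exactly. Their poses are not given: they have to be found in the camera images.
- cycler: bench cycler, orange box 220 deep x 190 wide x 150 mm tall, fixed. Origin: centre of its underside, on the bench. +x points from front to back, +y along the front, z up. The front is the plane x = -110 mm: a white plate, 6 mm thick, with three access holes, from 60 to 150 mm high, above the orange tray front. Hollow behind the plate, with a black pad behind each hole
- hole_a (a point): centre of a 13 mm round access hole at the outer face of the front plate, 95 mm above the bench, at y = +45 mm of the cycler. Axes as the cycler's: the hole runs along +x. Behind each hole, 42 mm in from the outer face, stands an upright pad 34 mm wide; all three look alike. One of them (any of the three) is the release latch, the others are firm stops
- hole_b (a point): middle access hole, as hole_a, at y = 0 of the cycler. The latch pad starts to yield at about 2 N, gives springily along +x, trips after about 13 to 15 mm (about 4 N) and ends its travel at about 22 mm (7 N)
- hole_c (a point): third access hole, as hole_a, at y = -45 mm of the cycler. A firm stop gives only about 1 mm for each 10 N and must not be pushed with more than 25 N
- tray (a joint): how far the sample tray has come out of the front, in m: about 0 locked in, 0.055 fully out. A spring drives it out (along the cycler's -x) once the latch is tripped; it cannot be pulled out while latched. The tray front is 146 mm wide and spans the heights 18 to 58 mm, below the holes
- tool: release rod: a yellow square handle 80 mm long, 24 x 24 mm, with a steel rod 7 mm in diameter and 95 mm long out of one end, 175 mm in all, 0.12 kg. Origin: centre of the underside of the handle. +x along the rod to its tip, z up; the rod's axis runs 12 mm above the underside. It starts lying on the mat
- tool_tip (a point): the free end of the steel rod, 135 mm along +x from the tool's origin and 12 mm above its underside. Axes as the tool's
- mat: flat blue mat 240 x 150 mm (x, y), 3 mm thick, fixed on the bench. Origin: centre of its underside
- tip_box: bystander: purple box of yellow pipette tips, 120 x 85 x 67 mm, loose. Origin: centre of its underside
- green_rack: bystander: green tube rack, 170 x 100 x 30 mm with caps up to 42 mm, loose. Origin: centre of its underside
- media: bystander: round jar with a blue cap, 66 mm in diameter and 120 mm tall, loose. Origin: centre of its underside

How it is judged:
On the way:
1. the latch is tripped with the rod: the tray starts to come out (8 mm) with the rod's tip at least 15 mm inside the cycler's front, between its sides and above the tray (value of joint tray above 0.008 m and x of tool_tip in the frame of cycler between -0.095 and 0 m and z of tool_tip in the frame of cycler between 0.06 and 0.14 m and y of tool_tip in the frame of cycler between -0.08 and 0.08 m).
At the end, for the whole second after the job is handed in: The tray stands at least 40 mm out, and the release rod lies flat and still on the blue mat (the middle of its handle within the mat's outline), let go (value of joint tray above 0.04 m and x of tool in the frame of mat between -0.12 and 0.12 m and y of tool in the frame of mat between -0.075 and 0.075 m and height (world z) of each of tool_tip, tool below 0.035 m and linear speed of tool below 0.02 m/s); the robot touches nothing.
It fails at once if a firm stop behind a wrong hole is pushed with more than 25 N (contact force between tool and stop1_c0 above 25 N or contact force between tool and stop2_c0 above 25 N).
It fails at once if the release rod is dropped (falls faster than 0.8 m/s out of the gripper) (linear speed of tool above 0.8 m/s and not (contact force between the fingers and tool above 0.1 N)).
It fails at once if a bystander is moved by more than 15 mm (distance of any of tip_box, green_rack, media from where it was at the start of the episode above 0.015 m).
It also fails if it takes over 67 s, if anything falls off the work surface, if the arm or the gripper's body presses on something with over 40 N, if the wrist force passes 120 N, or if a joint passes its speed limit or range.

## Working session

There is one attempt and no reset: what is moved stays moved. The work goes in short steps, Python scripts to look and compute and a tool call to move; the robot and the scene stay as the last step left them, time stands still between calls to the robot, and variables do not carry over. Pictures are saved under pics/ and viewed, at most 10 in all, crops included, and the job is handed in when it is done.

```bash
ls; mkdir -p pics
```

Run:
```python
from bench import ctrl
import cv2,numpy as np
s=ctrl.read_state();print({k:np.round(v,3).tolist() for k,v in s.items()})
for n in("side","top"):
    c=ctrl.calibration(n);print(n,{k:np.round(v,4).tolist() if not isinstance(v,str) else v for k,v in c.items()})
    cv2.imwrite(f"pics/{n}0.png",cv2.resize(ctrl.capture(n),(800,600),interpolation=cv2.INTER_CUBIC))
```

```text
bench.py
pics
{'clock': 0.0, 'joint_positions': [-1.362, 0.265, 1.605, -0.0, 1.274, -0.037], 'qvel': [0.002, -0.001, -0.001, -0.001, 0.002, -0.002], 'joint_efforts': [0.001, -51.511, -36.732, 0.0, 0.013, 0.0], 'eef_pos': [0.164, -0.654, 0.23], 'ee_rot': [-0.001, 0.992, 0.123, -0.0], 'force': [-0.779, 0.271, 0.364], 'torque': [-0.011, 0.051, 0.022], 'finger_force': 0.0, 'opening': 0.085}
side {'fovy': 57.7207, 'cx': 262.1448, 'cy': 190.6848, 'extrinsics': [[0.9992, 0.0122, -0.0385, 0.5233], [-0.0369, 0.6626, -0.748, -0.6273], [0.0164, 0.7488, 0.6626, 0.7528], [0.0, 0.0, 0.0, 1.0]]}
top {'fovy': 44.6716, 'cx': 254.6144, 'cy': 189.6631, 'extrinsics': [[0.0217, 0.9883, -0.1509, 0.3299], [-0.9998, 0.021, -0.006, 0.1007], [-0.0028, 0.1509, 0.9885, 1.4921], [0.0, 0.0, 0.0, 1.0]]}
```

View pics/side0.png

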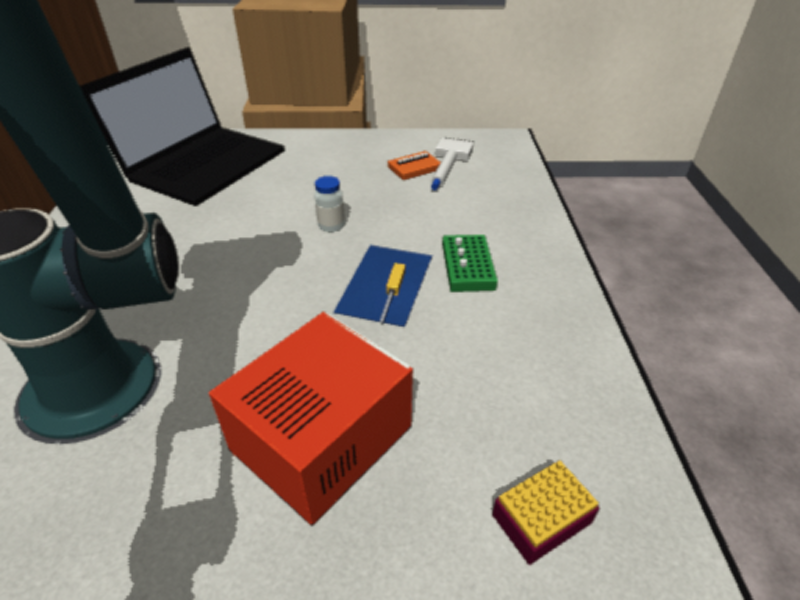

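View pics/top0.png

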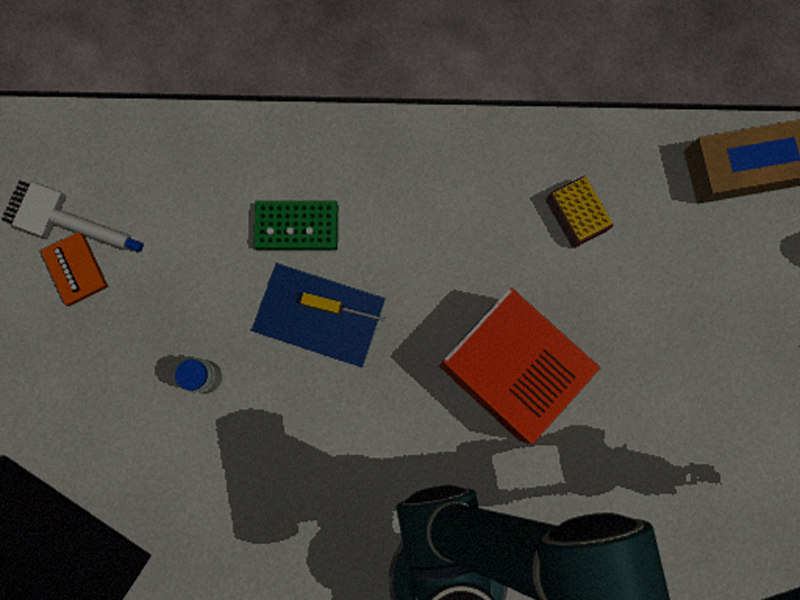

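Side (800x600): handle from (401,266) to (392,290), rod tip near (383,322), mat corners (372,246),(432,256),(405,325),(335,312); the cycler front faces away from this camera. Top: handle about (300,298)–(341,308), tip (384,320), mat corners (276,264),(385,298),(363,366),(251,330); cycler top front edge (442,366)–(512,289).

Create h.py:
```python
from bench import ctrl
import numpy as np,cv2
def ray(n,p,cal=None):
    c=cal or ctrl.calibration(n);E=np.array(c["extrinsics"]);f=192/np.tan(np.radians(c["fovy"])/2)
    u=(p[0]-c["cx"])/f;v=(p[1]-c["cy"])/f
    if n=="wrist":
        r=np.hypot(u,v);k=np.sin(r)/max(r,1e-9);d=np.array([u*k,-v*k,-np.cos(r)])
    else: d=np.array([u,-v,-1])
    d=E[:3,:3]@d;return E[:3,3],d/np.linalg.norm(d)
def plane(n,p,z,cal=None):
    o,d=ray(n,p,cal);return o+d*(z-o[2])/d[2]
def tri(*rs):
    A=sum(np.eye(3)-np.outer(d,d) for o,d in rs);b=sum((np.eye(3)-np.outer(d,d))@o for o,d in rs)
    x=np.linalg.solve(A,b);return x,max(np.linalg.norm(np.cross(x-o,d)) for o,d in rs)
```

Run:
```python
from h import *
np.set_printoptions(precision=4,suppress=True)
S=lambda p:ray("side",np.array(p)*.64-.18);T=lambda p:ray("top",np.array(p)*.64-.18)
for n,s,t in[("tail",(399.5,266),(300,298)),("tip",(383,322),(384,319.5)),("hfront",(392,290),(341,307)),("m1",(372,246),(251,330)),("m2",(432,256),(276,264)),("m3",(405,325),(385,298)),("m4",(335,312),(363,366)),("fr",(412,370),(512,289)),("fl",(324,313),(442,366)),("bl",(211,395),(530,443)),("tiprack",(560,461),(587,177)),("jarcap",(328,183),(191,374))]:
    print(n,tri(S(s),T(t)))
for n,p in[("fl",(442,366)),("fr",(512,289)),("br",(600,368)),("bl",(530,443))]:print(n,plane("top",np.array(p)*.64-.18,.15))
```

```text
tail (array([0.5476, 0.3101, 0.017 ]), np.float64(0.00033772843442256517))
tip (array([0.5095, 0.1377, 0.0137]), np.float64(0.0017307593169693213))
hfront (array([0.5302, 0.2254, 0.0209]), np.float64(0.000387620371802264))
m1 (array([ 0.4837,  0.4112, -0.0025]), np.float64(0.0015345049325115956))
m2 (array([0.6218, 0.3654, 0.0013]), np.float64(0.0010929537955061822))
m3 (array([0.5537, 0.1368, 0.0059]), np.float64(0.00044173634936855397))
m4 (array([0.4138, 0.1782, 0.0046]), np.float64(0.0009147964201670675))
fr (array([ 0.5548, -0.1029,  0.1482]), np.float64(0.0008869376894762995))
fl (array([0.4127, 0.0262, 0.143 ]), np.float64(0.004464310624559772))
bl (array([ 0.2725, -0.1362,  0.1412]), np.float64(9.433483399019489e-06))
tiprack (array([ 0.7587, -0.2475,  0.137 ]), np.float64(0.01762209007508028))
jarcap (array([0.3854, 0.4946, 0.1169]), np.float64(0.0007463986738488655))
fl [0.4079 0.0257 0.15  ]
fr [ 0.5536 -0.1027  0.15  ]
br [ 0.4104 -0.2634  0.15  ]
bl [ 0.2728 -0.1346  0.15  ]
```

Create go.py:
```python
# go.py x y z [heading of tool x, deg]: prints the shift/turn in tool axes to that TCP pose
import sys;from h import *
from scipy.spatial.transform import Rotation as R
s=ctrl.read_state();r=R.from_quat(np.array(s["ee_rot"])[[1,2,3,0]]);a=[float(v) for v in sys.argv[1:]]
d=r.inv().apply(np.array(a[:3])-s["eef_pos"]);x=r.as_matrix()[:,0];h=np.arctan2(x[1],x[0])
print("shift",d.round(4),"heading",np.degrees(h).round(2),"turn",round(float(-(np.radians(a[3])-h)),4) if len(a)>3 else "", "j",np.round(s["joint_positions"],2))
```

```text
(no output)
```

{"api": "steer_hand", "payload": {"deltas": [0.055,-0.028,-0.01,-0.18,0.085,0.11,-0.056,-0.02,-0.36,0.085,0.165,-0.084,-0.03,-0.54,0.085,0.22,-0.112,-0.04,-0.72,0.085,0.275,-0.14,-0.05,-0.9,0.085]}}

```text
clock: 0.72
eef_pos: [0.3979, -0.4504, 0.2811]
ee_rot: [-0.0, 0.839, 0.544, -0.0]
force: [1.1, 0.3, -0.2]
opening: 0.0849
finger_force: 0.0
```

```bash
python3 go.py 0.56 0.1 0.26 77.5
```

```text
shift [ 0.5687 -0.076   0.0213] heading 65.97 turn -0.2012 j [-0.89  0.1   1.71  0.    1.34 -0.47]
```

{"api": "steer_hand", "payload": {"deltas": [0.06,-0.008,0,-0.05,0.085,0.12,-0.016,0,-0.1,0.085,0.18,-0.024,0,-0.15,0.085,0.24,-0.032,0,-0.2,0.085,0.3,-0.04,0,-0.2,0.085]}}

```text
clock: 1.35
eef_pos: [0.4841, -0.1603, 0.2809]
ee_rot: [-0.0, 0.782, 0.623, 0.0]
force: [1.2, -0.3, 0.2]
opening: 0.085
finger_force: 0.0
```

```bash
python3 go.py 0.56 0.1 0.26 77.5
```

```text
shift [0.2706 0.016  0.021 ] heading 77.12 turn -0.0067 j [-0.37 -0.08  1.89  0.    1.34 -0.14]
```

{"api": "steer_hand", "payload": {"deltas": [0.06,0.004,0,0,0.085,0.12,0.009,0,0,0.085,0.18,0.013,0,0,0.085,0.24,0.018,0,0,0.085,0.27,0.02,0,0,0.085]}}

```text
clock: 1.98
eef_pos: [0.5639, 0.0995, 0.2806]
ee_rot: [-0.0, 0.781, 0.624, -0.0]
force: [0.8, -0.5, -0.1]
opening: 0.0852
finger_force: 0.0
```

```bash
python3 go.py 0.54 0.24 0.2 77.5
```

Run:
```python
from h import *
import pickle
s=ctrl.read_state();c=ctrl.calibration("wrist");im=ctrl.capture("wrist");pickle.dump(c,open("w1.pkl","wb"));print(s["eef_pos"],s["qvel"],c)
cv2.imwrite("pics/w1raw.png",im);cv2.imwrite("pics/w1.png",cv2.resize(im,(800,600),interpolation=cv2.INTER_CUBIC))
```

```text
shift [ 0.1318 -0.0542  0.0807] heading 77.26 turn -0.0042 j [0.13 0.04 1.77 0.   1.33 0.35]
[0.5638882  0.099453   0.28064646] [ 0.36741986  0.19324117 -0.19473283 -0.01882516  0.01216906  0.37451117] {'fovy': 65.70646984690485, 'cx': 250.72352736314926, 'cy': 195.60967125872796, 'extrinsics': array([[ 0.97539723,  0.20798508,  0.0730921 ,  0.58281578],
       [-0.22044952,  0.92246347,  0.31695925,  0.18113106],
       [-0.00150199, -0.32527429,  0.94561852,  0.42399574],
       [ 0.        ,  0.        ,  0.        ,  1.        ]])}
```

View pics/w1.png

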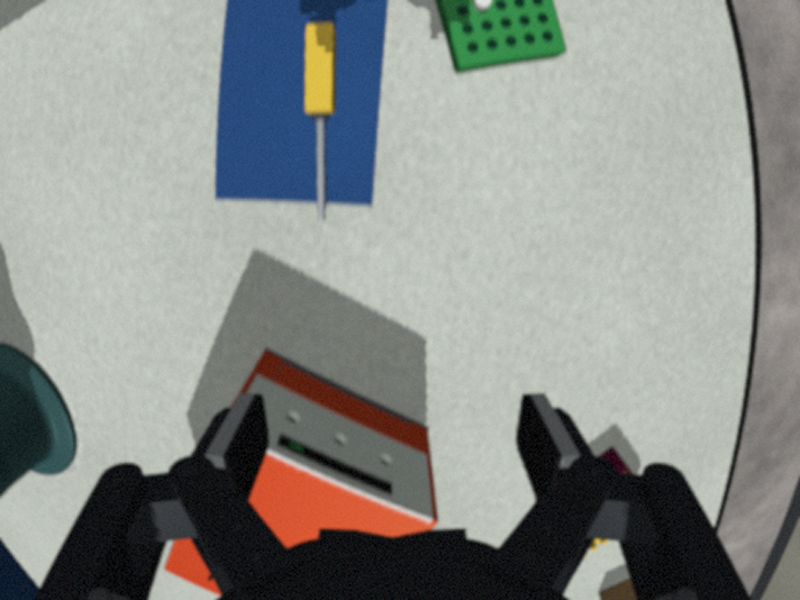

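Wrist: handle (306,22)–(333,115), tip (321,218), holes at (293,416), (340,438), (386,459) on the white plate.

{"api": "steer_hand", "payload": {"deltas": [0.05,-0.02,0.02,0,0.085,0.1,-0.04,0.04,0,0.085,0.132,-0.054,0.06,0,0.085,0.132,-0.054,0.06,0,0.085,0.132,-0.054,0.06,0,0.085]}}

```text
clock: 2.65
eef_pos: [0.5406, 0.2366, 0.2212]
ee_rot: [0.0, 0.782, 0.623, -0.0]
force: [0.5, -0.3, -1.0]
opening: 0.0848
finger_force: 0.0
```

Run:
```python
from h import *
import pickle
np.set_printoptions(precision=4,suppress=True)
c=pickle.load(open("w1.pkl","rb"))
P=lambda p,z:plane("wrist",np.array(p)*.64-.18,z,c)
for p in[(293,416),(340,438),(386,459)]:print("hole",P(p,.095))
for p in[(306,22),(335,22),(304,113),(333,116)]:print("handle",P(p,.027))
print("tip",P((321,218),.015))
for p in[(266,451),(437,522)]:print("edge",P(p,.15))
s=ctrl.read_state();c=ctrl.calibration("wrist");im=ctrl.capture("wrist");pickle.dump(c,open("w2.pkl","wb"));print(s["eef_pos"],s["qvel"])
cv2.imwrite("pics/w2.png",cv2.resize(im,(800,600),interpolation=cv2.INTER_CUBIC))
```

```text
hole [ 0.4538 -0.0069  0.095 ]
hole [ 0.4872 -0.0365  0.095 ]
hole [ 0.5208 -0.0671  0.095 ]
handle [0.5371 0.3114 0.027 ]
handle [0.561  0.3043 0.027 ]
handle [0.5176 0.2321 0.027 ]
handle [0.541  0.2231 0.027 ]
tip [0.5077 0.1388 0.015 ]
edge [ 0.4445 -0.0018  0.15  ]
edge [ 0.5563 -0.1008  0.15  ]
[0.5406 0.2366 0.2212] [-0.0195 -0.0118 -0.0153  0.0015 -0.0009  0.0033]
```

View pics/w2.png

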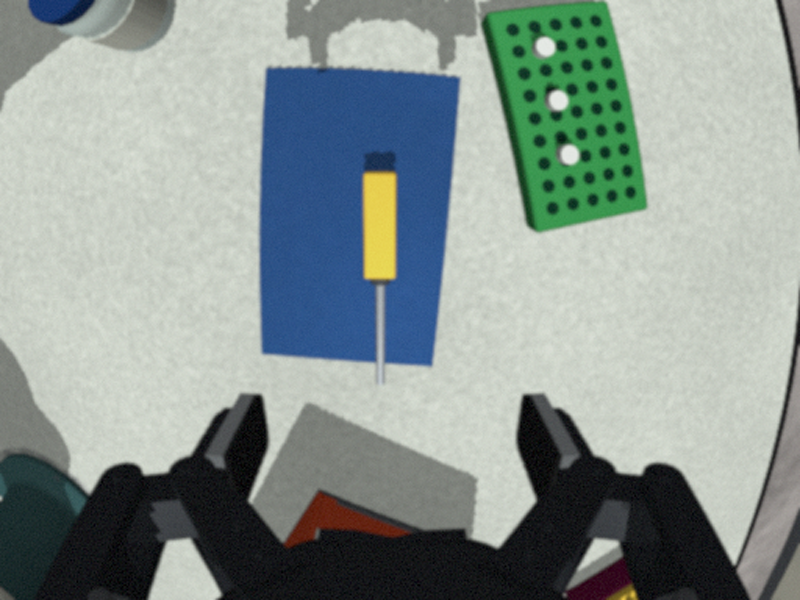

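Wrist 2: handle top (364,172)–(396,280), tip (380,384), clear space around it for the fingers.

Run:
```python
from h import *
import pickle
np.set_printoptions(precision=4,suppress=True)
c1,c=pickle.load(open("w1.pkl","rb")),pickle.load(open("w2.pkl","rb"))
q=lambda p:np.array(p)*.64-.18
A=[(306,22),(335,22),(304,113),(333,116),(321,218)];B=[(364,172),(396,172),(364,278),(396,281),(380,384)]
for a,b in zip(A,B):print(tri(ray("wrist",q(a),c1),ray("wrist",q(b),c)),plane("wrist",q(b),.027 if b[1]<300 else .015,c))
t=plane("wrist",q((380,172)),.027,c);f=plane("wrist",q((380,279.5)),.027,c);tip=plane("wrist",q((380,384)),.015,c)
print("tail,front,centre",t,f,(t+f)/2,"len",np.linalg.norm(f-t),np.linalg.norm(tip-(t+f)/2),"head",np.degrees(np.arctan2(*(t-tip)[[1,0]])))
```

```bash
python3 go.py 0.5375 0.268 0.06 77.5
```

```text
(array([0.5376, 0.3088, 0.0347]), np.float64(0.00046385487472782986)) [0.5366 0.3085 0.027 ]
(array([0.56  , 0.3035, 0.0291]), np.float64(0.0010813810966653953)) [0.559  0.3033 0.027 ]
(array([0.5181, 0.2319, 0.0292]), np.float64(7.364062031329672e-05)) [0.5179 0.2313 0.027 ]
(array([0.5408, 0.2232, 0.0257]), np.float64(2.605561185653037e-06)) [0.5409 0.2236 0.027 ]
(array([0.509 , 0.1397, 0.025 ]), np.float64(0.0005727828537184084)) [0.5069 0.1344 0.015 ]
tail,front,centre [0.5478 0.3058 0.027 ] [0.5294 0.2274 0.027 ] [0.5386 0.2666 0.027 ] len 0.08052803084365846 0.13654274609520126 head 76.59224434323848
shift [ 0.0301 -0.0107  0.1617] heading 77.07 turn -0.0074 j [ 0.37  0.11  1.8  -0.    1.23  0.6 ]
```

```bash
python3 go.py 0.5386 0.2666 0.06 76.6
```

```text
shift [ 0.029  -0.0094  0.1618] heading 77.07 turn 0.0083 j [ 0.37  0.11  1.8  -0.    1.23  0.6 ]
```

{"api": "steer_hand", "payload": {"deltas": [0.015,-0.004,0.05,0.008,0.07,0.029,-0.009,0.1,0.008,0.07,0.029,-0.009,0.14,0.008,0.07,0.029,-0.009,0.16,0.008,0.07,0.029,-0.009,0.16,0.008,0.07], "squeeze": 60}}

```text
clock: 3.32
eef_pos: [0.538, 0.2662, 0.0605]
ee_rot: [-0.0, 0.785, 0.62, -0.001]
force: [-0.5, 0.9, 0.1]
opening: 0.07
finger_force: 0.0
```

```bash
python3 go.py 0.5386 0.2666 0.006 76.6
```

```text
shift [0.0006 0.0005 0.0545] heading 76.57 turn -0.0005 j [ 0.42  0.29  1.92 -0.    0.94  0.65]
```

{"api": "steer_hand", "payload": {"deltas": [0.0005,0.0005,0.03,0,0.07,0.0005,0.0005,0.05,0,0.07,0.0005,0.0005,0.054,0,0.07,0.0005,0.0005,0.054,0,0.07,0.0005,0.0005,0.054,0,0.05], "squeeze": 60}}

```text
clock: 3.95
eef_pos: [0.5399, 0.2683, 0.0085]
ee_rot: [0.0, 0.784, 0.62, 0.001]
force: [0.2, 0.0, -0.6]
opening: 0.0535
finger_force: 0.0
```

{"api": "steer_hand", "payload": {"deltas": [0,0,0,0,0.03,0,0,0,0,0.015,0,0,0,0,0.015,0,0,0,0,0.015,0,0,0,0,0.015], "squeeze": 60}}

```text
clock: 4.58
eef_pos: [0.5397, 0.2682, 0.0082]
ee_rot: [0.0, 0.784, 0.62, 0.001]
force: [-0.0, -0.9, 4.4]
opening: 0.023
finger_force: 60.5
```

{"api": "steer_hand", "payload": {"deltas": [0,0,-0.02,0,0.015,0,0,-0.05,0,0.015,0,0,-0.09,0,0.015,0,0,-0.12,0,0.015,0,0,-0.13,0,0.015], "squeeze": 80}}

```text
clock: 5.2
eef_pos: [0.5402, 0.2684, 0.1403]
ee_rot: [0.001, 0.784, 0.62, 0.002]
force: [-0.3, -0.5, -1.5]
opening: 0.0222
finger_force: 78.6
```

```bash
python3 go.py 0.6054 0.0952 0.138 48.1
```

```text
shift [-0.1535  0.1034  0.0023] heading 76.65 turn 0.4983 j [ 0.42  0.2   1.86 -0.    1.08  0.65]
```

{"api": "steer_hand", "payload": {"deltas": [-0.03,0.02,0,0.1,0.015,-0.06,0.04,0,0.2,0.015,-0.09,0.06,0,0.3,0.015,-0.12,0.08,0.01,0.4,0.015,-0.153,0.103,0.03,0.498,0.015]}}

```text
clock: 5.82
eef_pos: [0.604, 0.0943, 0.1069]
ee_rot: [-0.0, 0.914, 0.406, 0.0]
force: [0.6, -0.4, -1.9]
opening: 0.0224
finger_force: 78.6
```

{"api": "steer_hand", "payload": {"deltas": [0,0,0.01,0,0.015,0,0,0.02,0,0.015,0,0,0.02,0,0.015,0,0,0.02,0,0.015]}}

```text
clock: 6.32
eef_pos: [0.6038, 0.0962, 0.0876]
ee_rot: [0.0, 0.913, 0.408, 0.0]
force: [0.1, 0.5, -1.9]
opening: 0.0225
finger_force: 78.8
```

```bash
python3 go.py 0.6054 0.0952 0.0882 48.1
```

Run:
```python
from h import *
import pickle
s=ctrl.read_state();c=ctrl.calibration("wrist");im=ctrl.capture("wrist");pickle.dump(c,open("w3.pkl","wb"));print(s["eef_pos"],s["qvel"])
cv2.imwrite("pics/w3.png",cv2.resize(im,(800,600),interpolation=cv2.INTER_CUBIC))
cv2.imwrite("pics/w3raw.png",im)
for n in("top","side"): cv2.imwrite(f"pics/{n}3raw.png",ctrl.capture(n))
```

```text
shift [ 0.0003  0.0018 -0.0006] heading 48.21 turn 0.0019 j [0.12 0.27 1.88 0.   0.99 0.85]
[0.60381934 0.09618986 0.08760248] [-0.00188899 -0.00542116 -0.01088195  0.00117964 -0.00065751 -0.00148298]
```

View pics/w3.png

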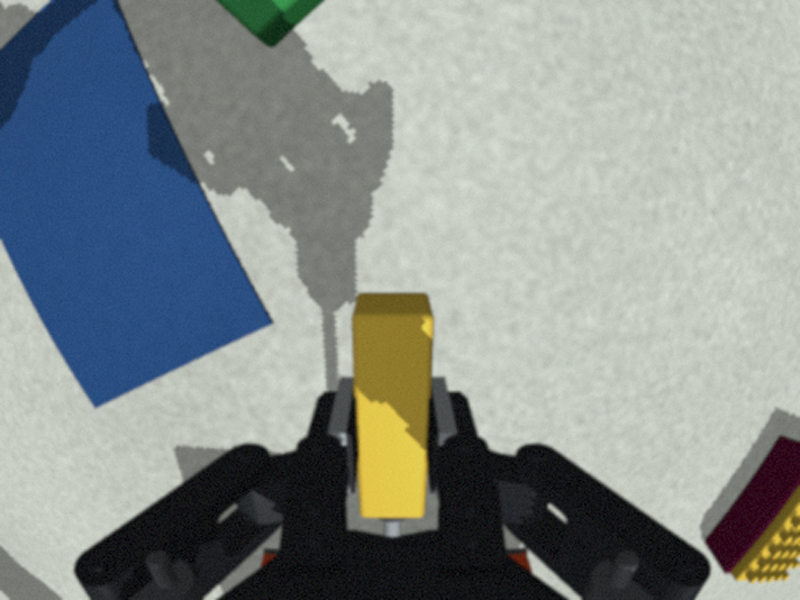

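The handle (355–432, 295–518) sits straight between the pads; the gripper hides the plate from here. I'll use the fixed cameras for the tip.

Run:
```python
from h import *
import pickle
# expected tip px & crop
tip=np.array([.6038,.0962,.0944])-.137*np.array([np.cos(np.radians(48.2)),np.sin(np.radians(48.2)),0]);print(tip)
out=[]
for n in("top","side"):
    c=ctrl.calibration(n);E=np.array(c["extrinsics"]);p=E[:3,:3].T@(tip-E[:3,3]);f=192/np.tan(np.radians(c["fovy"])/2)
    u,v=c["cx"]-f*p[0]/p[2],c["cy"]+f*p[1]/p[2];x,y=int(u)-40,int(v)-30
    print(n,u,v,"crop org",x,y);im=cv2.imread(f"pics/{n}3raw.png")[y:y+75,x:x+100]
    out.append(cv2.resize(im,(800,600),interpolation=cv2.INTER_CUBIC)[:, :]);cv2.imwrite(f"pics/{n}3c.png",cv2.resize(im,(400,300),interpolation=cv2.INTER_CUBIC))
cv2.imwrite("pics/c3.png",np.hstack([cv2.imread("pics/top3c.png"),cv2.imread("pics/side3c.png")]))
```

```text
[ 0.51248505 -0.00593021  0.0944    ]
top 292.59709731204225 200.5418032565271 crop org 252 170
side 244.92626763766577 222.17902585466456 crop org 204 192
```

View pics/c3.png

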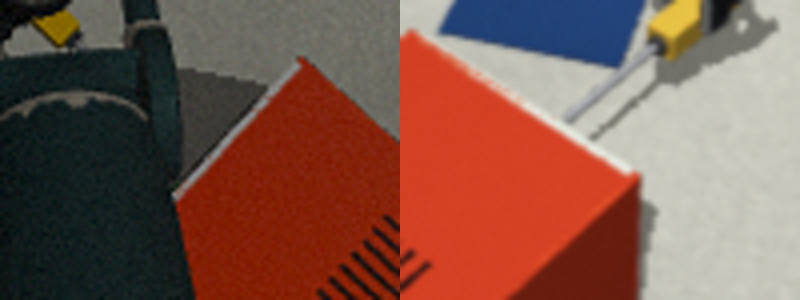

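Crop: in the side view the rod runs to about (167,122) of its half, i.e. raw (245.8,222.5), against a predicted (244.9,222.2), so the tip model holds. The hole position needs a second, still wrist measurement: I'll raise and look from two places.

Create snap.py:
```python
import sys,pickle;from h import *
n=sys.argv[1];s=ctrl.read_state();c=ctrl.calibration("wrist");im=ctrl.capture("wrist");pickle.dump(c,open(n+".pkl","wb"));print(s["eef_pos"],np.abs(s["qvel"]).max())
cv2.imwrite(f"pics/{n}raw.png",im)
```

```text
(no output)
```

{"api": "steer_hand", "payload": {"deltas": [0.02,0.03,-0.05,0,0.015,0.035,0.05,-0.1,0,0.015,0.035,0.06,-0.15,0,0.015,0.035,0.06,-0.2,0,0.015,0.035,0.06,-0.2,0,0.015]}}

```text
clock: 7.1
eef_pos: [0.6752, 0.0816, 0.2949]
ee_rot: [0.002, 0.913, 0.408, 0.006]
force: [0.5, 0.1, -0.6]
opening: 0.022
finger_force: 78.9
```

{"api": "steer_hand", "payload": {"deltas": [0,0,0,0,0.015,0,0,0,0,0.015]}}

```text
clock: 7.35
eef_pos: [0.6704, 0.0812, 0.2844]
ee_rot: [-0.001, 0.913, 0.408, -0.002]
force: [0.3, 0.6, -1.3]
opening: 0.0228
finger_force: 78.9
```

```bash
python3 snap.py w4
```

```text
[0.6704292  0.08124906 0.28444739] 0.006263966516043362
```

{"api": "steer_hand", "payload": {"deltas": [0,-0.04,0,0,0.015,0,-0.08,0,0,0.015,0,-0.12,0,0,0.015,0,-0.12,0,0,0.015,0,-0.12,0,0,0.015]}}

```text
clock: 8.02
eef_pos: [0.5823, 0.1611, 0.2863]
ee_rot: [0.0, 0.913, 0.408, -0.001]
force: [0.2, 0.7, -0.6]
opening: 0.0222
finger_force: 79.0
```

```bash
python3 snap.py w5
```

Run:
```python
import cv2,numpy as np
cv2.imwrite("pics/c45.png",np.vstack([cv2.resize(cv2.imread(f"pics/w{i}raw.png")[190:384,56:456],(800,388),interpolation=cv2.INTER_CUBIC)[:300] for i in(4,5)]))
```

```text
[0.58231446 0.16111923 0.28626242] 0.016984178922055178
```

View pics/c45.png

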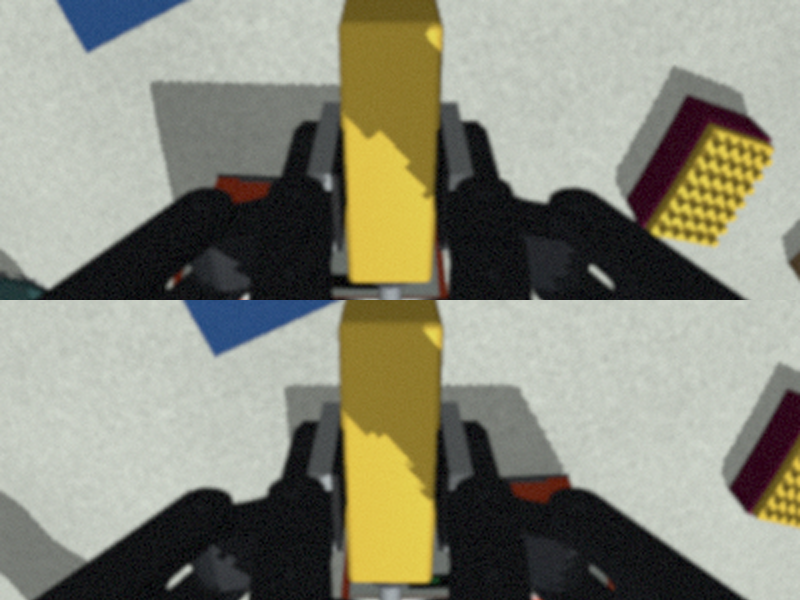

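Run:
```python
import cv2
im=cv2.imread("pics/w1raw.png")[245:335,155:285];cv2.imwrite("pics/w1c.png",cv2.convertScaleAbs(cv2.resize(im,(780,540),interpolation=cv2.INTER_CUBIC),alpha=1.4))
```

```text
(no output)
```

View pics/w1c.png

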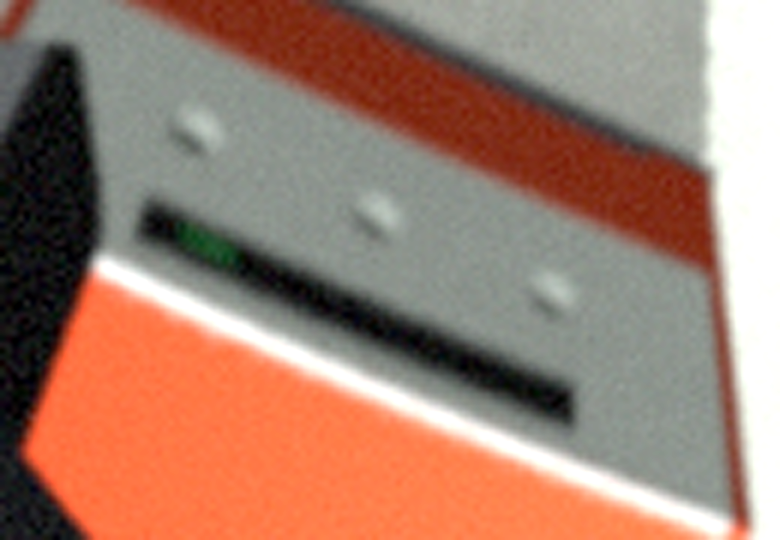

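Enlarged crop: holes at (198,127), (380,215), (553,290); plate's lower edge (z 60 mm) from (140,5) to (708,268), upper outer edge (z 150 mm) from (110,280) to (715,533).

Run:
```python
from h import *
import pickle
np.set_printoptions(precision=4,suppress=True)
c=pickle.load(open("w1.pkl","rb"))
q=lambda p:np.array(p)/6+[155-.42,245-.42]
P=lambda p,z:plane("wrist",q(p),z,c)
H=[P(p,.095) for p in((198,127),(380,215),(553,290))];print(np.array(H))
L=[P(p,.06) for p in((140,5),(708,268))];U=[P(p,.15) for p in((110,280),(715,533))]
for z in(L,U,[H[0],H[2]]):
    a=z[1]-z[0];print("angle",np.degrees(np.arctan2(a[1],a[0])))
d=H[2]-H[0];ang=np.arctan2(d[1],d[0]);y=np.array([np.cos(ang),np.sin(ang)]);n=np.array([-y[1],y[0]])
m=np.mean(H,0)[:2];print("centre",m,"inward deg",np.degrees(ang)-90)
for z in(L,U):print([((p[:2]-m)@y,(p[:2]-m)@n) for p in z])
for p in((245.5,0),):pass
S=[plane("side",np.array(p),.15) for p in((263.9,236.4),(206.5,200.2))];print("side edge",[((p[:2]-m)@y,(p[:2]-m)@n) for p in S])
```

```text
[[ 0.4543 -0.0065  0.095 ]
 [ 0.4878 -0.0371  0.095 ]
 [ 0.5209 -0.0659  0.095 ]]
angle -41.50247478729915
angle -41.70298133419857
angle -41.74696120904847
centre [ 0.4876 -0.0365] inward deg -131.74696120904846
[(np.float64(-0.06771158044182239), np.float64(0.00045692374194497017)), (np.float64(0.08782057636144049), np.float64(0.0011205979531889799))]
[(np.float64(-0.05078814795761518), np.float64(-0.004934789753739154)), (np.float64(0.08699945346164784), np.float64(-0.004829024849099606))]
side edge [(np.float64(0.0960919473592467), np.float64(-0.004248466571758762)), (np.float64(-0.09041817642876061), np.float64(-0.005497082017304789))]
```

```bash
python3 go.py 0.5721 0.1256 0.0882 48.25
```

```text
shift [-0.0331  0.0157  0.1983] heading 48.11 turn -0.0025 j [ 0.23  0.1   1.69 -0.    1.35  0.96]
```

{"api": "steer_hand", "payload": {"deltas": [-0.03,0.01,0.04,0,0.015,-0.034,0.017,0.09,0,0.015,-0.034,0.017,0.14,0,0.015,-0.034,0.017,0.19,0,0.015,-0.034,0.017,0.198,0,0.015]}}

```text
clock: 8.7
eef_pos: [0.5691, 0.123, 0.0844]
ee_rot: [-0.001, 0.913, 0.407, -0.005]
force: [0.0, 0.2, -1.6]
opening: 0.0221
finger_force: 79.0
```

{"api": "steer_hand", "payload": {"deltas": [0,0,0,0,0.015,0,0,0,0,0.015,0,0,0,0,0.015]}}

```text
clock: 9.07
eef_pos: [0.5744, 0.125, 0.0918]
ee_rot: [0.001, 0.913, 0.408, 0.002]
force: [-0.3, 0.4, -1.5]
opening: 0.0218
finger_force: 79.0
```

```bash
python3 go.py 0.5721 0.1256 0.0882 48.25
```

```text
shift [-0.0011 -0.0022  0.0036] heading 48.12 turn -0.0023 j [ 0.17  0.22  1.93 -0.    0.99  0.9 ]
```

{"api": "steer_hand", "payload": {"deltas": [0,0,0,0,0.015,0,0,0,0,0.015,0,0,0,0,0.015]}}

```text
clock: 9.45
eef_pos: [0.5725, 0.1247, 0.0894]
ee_rot: [0.0, 0.913, 0.408, 0.0]
force: [-0.8, 0.1, -1.9]
opening: 0.0225
finger_force: 79.0
```

```bash
python3 go.py 0.5721 0.1256 0.0882 48.25
```

```text
shift [ 0.0004 -0.0008  0.0012] heading 48.12 turn -0.0022 j [0.17 0.22 1.93 0.   0.99 0.9 ]
```

{"api": "steer_hand", "payload": {"deltas": [0,0,0,0,0.015]}}

```text
clock: 9.57
eef_pos: [0.5724, 0.1246, 0.0892]
ee_rot: [-0.0, 0.913, 0.408, -0.0]
force: [-0.6, 0.6, -1.1]
opening: 0.0221
finger_force: 79.0
```

{"api": "steer_hand", "payload": {"deltas": [-0.01,-0.0008,0.001,-0.002,0.015,-0.02,-0.0008,0.001,-0.002,0.015,-0.03,-0.0008,0.001,-0.002,0.015,-0.034,-0.0008,0.001,-0.002,0.015,-0.034,-0.0008,0.001,-0.002,0.015]}}

```text
clock: 10.2
eef_pos: [0.549, 0.0995, 0.0884]
ee_rot: [-0.0, 0.913, 0.408, 0.0]
force: [-0.4, 0.2, -1.5]
opening: 0.0222
finger_force: 79.0
```

{"api": "steer_hand", "payload": {"deltas": [-0.004,0,0,0,0.015,-0.008,0,0,0,0.015,-0.012,0,0,0,0.015,-0.012,0,0,0,0.015]}}

```text
clock: 10.7
eef_pos: [0.5409, 0.0907, 0.0882]
ee_rot: [-0.0, 0.913, 0.408, -0.0]
force: [-0.2, 0.6, -2.3]
opening: 0.0226
finger_force: 79.0
```

{"api": "steer_hand", "payload": {"deltas": [-0.005,0,0,0,0.015,-0.01,0,0,0,0.015,-0.014,0,0,0,0.015,-0.014,0,0,0,0.015]}}

```text
clock: 11.2
eef_pos: [0.5316, 0.0802, 0.0882]
ee_rot: [-0.0, 0.913, 0.408, -0.0]
force: [0.0, 0.1, -0.3]
opening: 0.022
finger_force: 79.0
```

{"api": "steer_hand", "payload": {"deltas": [-0.005,0,0,0,0.015,-0.01,0,0,0,0.015,-0.012,0,0,0,0.015,-0.012,0,0,0,0.015]}}

```text
clock: 11.7
eef_pos: [0.5238, 0.0714, 0.0883]
ee_rot: [-0.0, 0.913, 0.408, 0.0]
force: [0.6, -0.6, -0.8]
opening: 0.0222
finger_force: 79.0
```

{"api": "steer_hand", "payload": {"deltas": [-0.003,0,0,0,0.015,-0.006,0,0,0,0.015,-0.006,0,0,0,0.015]}}

```text
clock: 12.08
eef_pos: [0.5196, 0.0669, 0.0882]
ee_rot: [-0.0, 0.913, 0.409, -0.0]
force: [0.8, 0.1, -1.2]
opening: 0.0222
finger_force: 79.0
```

{"api": "steer_hand", "payload": {"deltas": [-0.001,0,0,0,0.015,-0.002,0,0,0,0.015,-0.002,0,0,0,0.015]}}

```text
clock: 12.45
eef_pos: [0.5185, 0.0655, 0.0883]
ee_rot: [0.0, 0.913, 0.409, 0.0]
force: [-0.1, 0.8, -0.8]
opening: 0.0219
finger_force: 79.0
```

{"api": "steer_hand", "payload": {"deltas": [-0.001,0,0,0,0.015,-0.002,0,0,0,0.015,-0.002,0,0,0,0.015]}}

```text
clock: 12.82
eef_pos: [0.5171, 0.064, 0.0883]
ee_rot: [0.0, 0.913, 0.409, -0.0]
force: [-0.1, 0.0, -0.2]
opening: 0.0224
finger_force: 79.0
```

{"api": "steer_hand", "payload": {"deltas": [-0.001,0,0,0,0.015,-0.0015,0,0,0,0.015,-0.0015,0,0,0,0.015]}}

```text
clock: 13.2
eef_pos: [0.5162, 0.0629, 0.0883]
ee_rot: [-0.0, 0.913, 0.409, -0.0]
force: [-0.6, 1.1, -1.8]
opening: 0.0223
finger_force: 79.0
```

{"api": "steer_hand", "payload": {"deltas": [-0.001,0,0,0,0.015,-0.0015,0,0,0,0.015,-0.0015,0,0,0,0.015]}}

```text
clock: 13.58
eef_pos: [0.5157, 0.0621, 0.0885]
ee_rot: [-0.0, 0.913, 0.408, 0.001]
force: [1.1, 1.5, -1.0]
opening: 0.0222
finger_force: 79.1
```

{"api": "steer_hand", "payload": {"deltas": [-0.001,0,0,0,0.015,-0.0015,0,0,0,0.015,-0.0015,0,0,0,0.015]}}

```text
clock: 13.95
eef_pos: [0.5155, 0.0616, 0.0889]
ee_rot: [-0.0, 0.913, 0.408, 0.002]
force: [2.5, 4.9, -1.0]
opening: 0.0223
finger_force: 79.1
```

Solid: 5.3 N after about 1 mm, so hole c hides a firm stop. Ease off and withdraw.

{"api": "steer_hand", "payload": {"deltas": [0.01,0,0,0,0.015,0.025,0,0,0,0.015,0.04,0,0,0,0.015,0.055,0,0,0,0.015,0.065,0,0,0,0.015]}}

```text
clock: 14.58
eef_pos: [0.5583, 0.1102, 0.0882]
ee_rot: [0.0, 0.913, 0.409, -0.0]
force: [-0.6, -0.1, -1.5]
opening: 0.022
finger_force: 79.1
```

{"api": "steer_hand", "payload": {"deltas": [0,0.015,0,0,0.015,0,0.03,0,0,0.015,0,0.045,0,0,0.015,0,0.045,0,0,0.015,0,0.045,0,0,0.015]}}

```text
clock: 15.2
eef_pos: [0.5908, 0.0788, 0.0881]
ee_rot: [-0.0, 0.913, 0.408, -0.0]
force: [-0.5, -0.1, -1.0]
opening: 0.0223
finger_force: 79.1
```

{"api": "steer_hand", "payload": {"deltas": [0,0,0,0,0.015,0,0,0,0,0.015]}}

```text
clock: 15.45
eef_pos: [0.5907, 0.0795, 0.0883]
ee_rot: [-0.0, 0.913, 0.409, -0.0]
force: [-0.5, 0.1, -2.4]
opening: 0.0222
finger_force: 79.1
```

```bash
python3 go.py 0.5917 0.0801 0.0882 48.2
```

```text
shift [0.0011 0.0003 0.0001] heading 48.26 turn 0.001 j [0.09 0.24 1.91 0.   0.99 0.82]
```

{"api": "steer_hand", "payload": {"deltas": [-0.008,0,0,0,0.015,-0.016,0,0,0,0.015,-0.022,0,0,0,0.015,-0.027,0,0,0,0.015,-0.027,0,0,0,0.015]}}

```text
clock: 16.08
eef_pos: [0.5728, 0.0587, 0.0883]
ee_rot: [-0.0, 0.913, 0.408, -0.0]
force: [0.5, 0.0, -1.0]
opening: 0.0218
finger_force: 79.1
```

{"api": "steer_hand", "payload": {"deltas": [-0.007,0,0,0,0.015,-0.014,0,0,0,0.015,-0.021,0,0,0,0.015,-0.026,0,0,0,0.015,-0.026,0,0,0,0.015]}}

```text
clock: 16.7
eef_pos: [0.5554, 0.0394, 0.0882]
ee_rot: [-0.0, 0.913, 0.408, -0.0]
force: [-0.4, -0.6, -2.3]
opening: 0.0222
finger_force: 79.1
```

{"api": "steer_hand", "payload": {"deltas": [-0.003,0,0,0,0.015,-0.006,0,0,0,0.015,-0.008,0,0,0,0.015,-0.008,0,0,0,0.015]}}

```text
clock: 17.2
eef_pos: [0.5503, 0.0336, 0.0882]
ee_rot: [-0.0, 0.913, 0.409, -0.0]
force: [0.8, -0.4, -1.7]
opening: 0.0221
finger_force: 79.1
```

{"api": "steer_hand", "payload": {"deltas": [-0.001,0,0,0,0.015,-0.002,0,0,0,0.015,-0.002,0,0,0,0.015]}}

```text
clock: 17.58
eef_pos: [0.5493, 0.0324, 0.0884]
ee_rot: [-0.0, 0.913, 0.409, 0.0]
force: [0.8, 0.8, -1.4]
opening: 0.0224
finger_force: 79.1
```

{"api": "steer_hand", "payload": {"deltas": [-0.001,0,0,0,0.015,-0.0015,0,0,0,0.015,-0.0015,0,0,0,0.015]}}

```text
clock: 17.95
eef_pos: [0.549, 0.0318, 0.0887]
ee_rot: [-0.0, 0.913, 0.408, 0.001]
force: [1.9, 4.1, -1.5]
opening: 0.0223
finger_force: 79.1
```

{"api": "steer_hand", "payload": {"deltas": [-0.001,0,0,0,0.015,-0.0015,0,0,0,0.015,-0.0015,0,0,0,0.015]}}

```text
clock: 18.32
eef_pos: [0.5481, 0.0307, 0.0889]
ee_rot: [-0.0, 0.913, 0.408, 0.001]
force: [3.2, 4.8, -1.1]
opening: 0.0221
finger_force: 79.1
```

{"api": "steer_hand", "payload": {"deltas": [-0.001,0,0,0,0.015,-0.0015,0,0,0,0.015,-0.0015,0,0,0,0.015]}}

```text
clock: 18.7
eef_pos: [0.5472, 0.0296, 0.0889]
ee_rot: [-0.0, 0.913, 0.408, 0.001]
force: [3.1, 5.1, -0.8]
opening: 0.0222
finger_force: 79.1
```

{"api": "steer_hand", "payload": {"deltas": [-0.001,0,0,0,0.015,-0.002,0,0,0,0.015,-0.003,0,0,0,0.015,-0.003,0,0,0,0.015]}}

```text
clock: 19.2
eef_pos: [0.5453, 0.0274, 0.089]
ee_rot: [-0.0, 0.913, 0.408, 0.001]
force: [3.0, 5.4, -0.4]
opening: 0.0223
finger_force: 79.2
```

{"api": "steer_hand", "payload": {"deltas": [-0.001,0,0,0,0.015,-0.002,0,0,0,0.015,-0.003,0,0,0,0.015,-0.003,0,0,0,0.015]}}

```text
clock: 19.7
eef_pos: [0.5434, 0.0252, 0.0891]
ee_rot: [-0.0, 0.913, 0.408, 0.002]
force: [4.0, 4.4, -0.8]
opening: 0.0223
finger_force: 79.2
```

{"api": "steer_hand", "payload": {"deltas": [-0.001,0,0,0,0.015,-0.002,0,0,0,0.015,-0.003,0,0,0,0.015,-0.003,0,0,0,0.015]}}

```text
clock: 20.2
eef_pos: [0.5414, 0.023, 0.0891]
ee_rot: [-0.0, 0.913, 0.408, 0.002]
force: [3.2, 5.2, -0.6]
opening: 0.0224
finger_force: 79.2
```

{"api": "steer_hand", "payload": {"deltas": [-0.001,0,0,0,0.015,-0.002,0,0,0,0.015,-0.003,0,0,0,0.015,-0.003,0,0,0,0.015]}}

```text
clock: 20.7
eef_pos: [0.5393, 0.0207, 0.089]
ee_rot: [-0.0, 0.913, 0.408, 0.002]
force: [3.7, 5.4, -1.1]
opening: 0.0222
finger_force: 79.2
```

Run:
```python
from h import *
import cv2
cv2.imwrite("pics/side6.png",cv2.resize(ctrl.capture("side")[130:280,130:330],(800,600),interpolation=cv2.INTER_CUBIC))
```

```text
(no output)
```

View pics/side6.png

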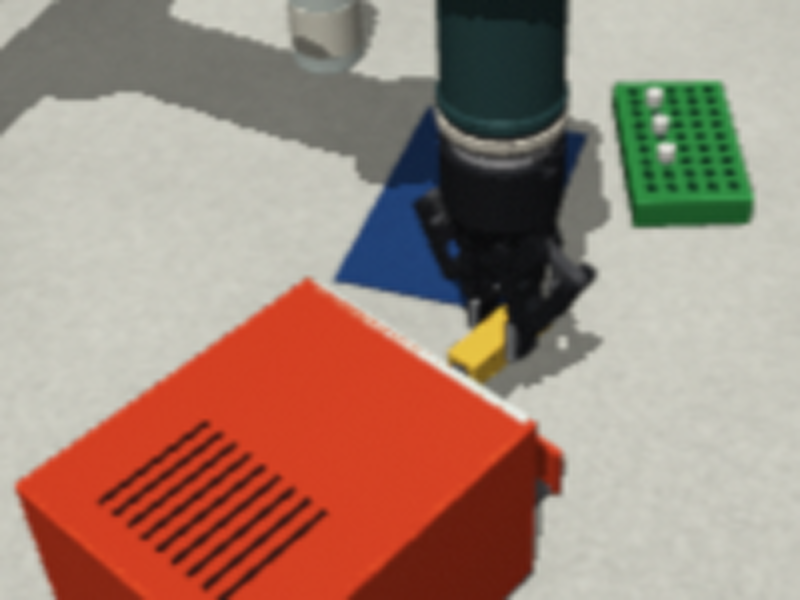

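The side crop shows the orange tray front standing out at (552,465): hole b was the latch. Withdraw.

{"api": "steer_hand", "payload": {"deltas": [0.01,0,0,0,0.015,0.025,0,0,0,0.015,0.04,0,0,0,0.015,0.055,0,0,0,0.015,0.07,0,0,0,0.015]}}

```text
clock: 21.38
eef_pos: [0.5852, 0.0729, 0.0879]
ee_rot: [-0.0, 0.913, 0.409, -0.0]
force: [-0.0, 0.5, -0.9]
opening: 0.0224
finger_force: 79.1
```

{"api": "steer_hand", "payload": {"deltas": [0.015,0,0,0,0.015,0.03,0,0,0,0.015,0.03,0,-0.02,0,0.015,0.03,0,-0.05,0,0.015,0.03,0,-0.05,0,0.015]}}

```text
clock: 22.0
eef_pos: [0.6075, 0.0946, 0.1426]
ee_rot: [0.001, 0.913, 0.409, 0.004]
force: [1.0, 0.2, -1.9]
opening: 0.0221
finger_force: 79.1
```

```bash
python3 go.py 0.5386 0.2666 0.138 76.6
```

```text
shift [ 0.0823 -0.166   0.0042] heading 48.23 turn -0.4952 j [ 0.11  0.22  1.83 -0.    1.09  0.84]
```

{"api": "steer_hand", "payload": {"deltas": [0.016,-0.033,0,-0.1,0.015,0.033,-0.066,0,-0.2,0.015,0.05,-0.1,0,-0.3,0.015,0.066,-0.133,0,-0.4,0.015,0.082,-0.166,0,-0.495,0.015]}}

```text
clock: 22.62
eef_pos: [0.5344, 0.2667, 0.1376]
ee_rot: [-0.0, 0.784, 0.621, -0.001]
force: [0.4, 0.8, -1.5]
opening: 0.022
finger_force: 79.1
```

{"api": "steer_hand", "payload": {"deltas": [0,0,0,0,0.015,0,0,0,0,0.015,0,0,0,0,0.015]}}

```text
clock: 23.0
eef_pos: [0.5358, 0.2651, 0.138]
ee_rot: [0.0, 0.785, 0.619, -0.0]
force: [0.4, 0.1, -0.6]
opening: 0.0222
finger_force: 79.1
```

```bash
python3 go.py 0.5397 0.2682 0.0082 76.6
```

```text
shift [0.004  0.0031 0.1298] heading 76.5 turn -0.0017 j [ 0.42  0.19  1.87 -0.    1.08  0.65]
```

{"api": "steer_hand", "payload": {"deltas": [0.004,0.003,0.04,0,0.015,0.004,0.003,0.07,0,0.015,0.004,0.003,0.1,0,0.015,0.004,0.003,0.115,0,0.015,0.004,0.003,0.12,0,0.015]}}

```text
clock: 23.62
eef_pos: [0.5392, 0.2686, 0.0174]
ee_rot: [-0.0, 0.785, 0.619, -0.001]
force: [0.1, -0.1, -1.3]
opening: 0.0223
finger_force: 79.2
```

{"api": "steer_hand", "payload": {"deltas": [0,0,0,0,0.015,0,0,0.003,0,0.015,0,0,0.006,0,0.015,0,0,0.007,0,0.015,0,0,0.007,0,0.015]}}

```text
clock: 24.25
eef_pos: [0.5393, 0.2694, 0.0113]
ee_rot: [-0.0, 0.785, 0.62, -0.0]
force: [0.2, -0.6, -0.6]
opening: 0.022
finger_force: 79.2
```

{"api": "steer_hand", "payload": {"deltas": [0,0,0.001,0,0.015,0,0,0.002,0,0.015,0,0,0.002,0,0.015]}}

```text
clock: 24.62
eef_pos: [0.5393, 0.2694, 0.0091]
ee_rot: [-0.0, 0.785, 0.62, -0.0]
force: [0.6, -1.1, -2.4]
opening: 0.0222
finger_force: 79.2
```

{"api": "steer_hand", "payload": {"deltas": [0,0,0.001,0,0.015,0,0,0.0015,0,0.015,0,0,0.0015,0,0.015]}}

```text
clock: 25.0
eef_pos: [0.5395, 0.2695, 0.0083]
ee_rot: [0.0, 0.785, 0.62, 0.0]
force: [-1.5, -0.6, 4.5]
opening: 0.0222
finger_force: 79.8
```

{"api": "steer_hand", "payload": {"deltas": [0,0,0,0,0.025,0,0,0,0,0.03,0,0,0,0,0.045,0,0,0,0,0.06,0,0,0,0,0.06], "squeeze": 20}}

```text
clock: 25.62
eef_pos: [0.5394, 0.2694, 0.0077]
ee_rot: [-0.0, 0.785, 0.62, -0.0]
force: [0.7, 0.7, -0.4]
opening: 0.06
finger_force: 0.0
```

{"api": "steer_hand", "payload": {"deltas": [0,0,0,0,0.06,0,0,-0.02,0,0.06,0,0,-0.06,0,0.06,0,0,-0.11,0,0.06,0,0,-0.16,0,0.06]}}

```text
clock: 26.25
eef_pos: [0.5395, 0.2695, 0.1708]
ee_rot: [0.0, 0.785, 0.62, 0.001]
force: [1.2, 0.7, 0.7]
opening: 0.0598
finger_force: 0.0
```

{"api": "steer_hand", "payload": {"deltas": [-0.03,0,-0.05,0,0.06,-0.03,0,-0.05,0,0.06,-0.03,0,-0.05,0,0.06,-0.03,0,-0.05,0,0.06]}}

```text
clock: 26.75
eef_pos: [0.5314, 0.2401, 0.2163]
ee_rot: [-0.0, 0.785, 0.62, -0.001]
force: [-0.7, 0.2, -0.9]
opening: 0.06
finger_force: 0.0
```

Run:
```python
from h import *
w=ctrl.capture("wrist");s=ctrl.capture("side")[100:300,130:397]
cv2.imwrite("pics/end.png",np.hstack([cv2.resize(w,(400,300)),cv2.resize(s,(400,300),interpolation=cv2.INTER_CUBIC)]))
```

```text
(no output)
```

View pics/end.png

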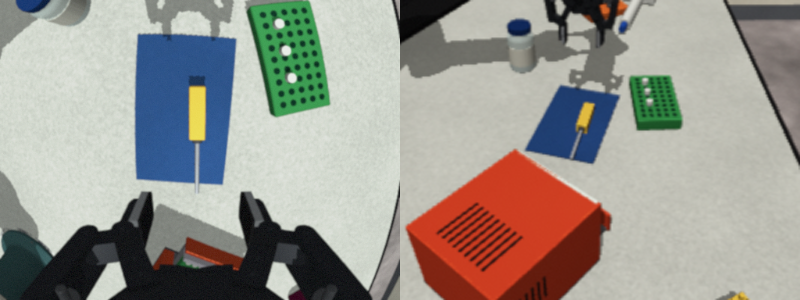

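Wrist half: rod lies flat on the mat (handle (197,112), tip (197,192)), tray front's outer top edge (183,239)–(243,257). Side half: tray out at (606,220). Check its extension.

Run:
```python
from h import *
m=np.array([.4876,-.0365]);o=np.array([.6659,.7461])
for p in((183,239),(243,257)):print((plane("wrist",np.array(p)*1.28,.058)[:2]-m)@o)
```

```text
0.07394835914814504
0.08373077681092583
```

```bash
python3 -c "
from bench import ctrl;print(ctrl.hand_in())"
```

```text
the job is handed in; nothing more can be done
None
```

I tripped the latch through the middle hole (hole_b) after hole_c met a firm stop at about 5 N. The tray is out, the rod lies flat on the blue mat, the other things were not touched, and the job was handed in at about 27 s; the judge's verdict was not shown.

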